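# Slide a sample under the low inspection lamp

## Robot

A 7-joint arm with a two-finger parallel gripper is mounted at the origin on a cart in front of the work surface, level with it; the furniture and walls round the work are solid. World frame = base frame: x ahead of the robot, y to its left, z up, the work surface at z = 0. Lengths are in m, angles in rad, forces in N, time in s.
With the tool pointing down it reaches from about 0.425 to 0.875 m from the base axis. Payload 4.7 kg.
Tool frame: the origin (TCP) lies midway between the tips of the shut fingers; the grasp point (between the pads) lies 19 mm behind it (ctrl.grip_point_offset is the distance from the TCP to the grasp point, in m); z points along the fingers, y is the line along which they close (so a half turn about z gives the same grasp; the last joint's range is limited). The gripper opens to 87 mm and grips with 3 to 60 N. Pads are 19 mm wide; open, the fingers measure 117 mm over their backs; the gripper's body (75 mm by 190 mm) begins 51 mm behind the grasp point.
Start: joints at [-1.169, 0.321, -0.07, 1.45, 0.023, 1.371, -0.057], TCP at [0.246, 0.602, 0.223] pointing down, gripper open.
Joint ranges: [-2.86, 2.86], [-0.3, 2.09], [-1.38, 1.24], [0.06, 2.45], [-1.56, 4.7], [0.09, 2.05], [-2.69, 2.69]. Speed limits (rad/s): [2.57, 2.57, 3.14, 3.14, 3.14, 3.14, 3.14].

## Interface

Orientations are given as a rotation vector (axis times angle).
In Python, from bench import ctrl gives the robot as it stands. The module is installed in compiled form; this text tells all that it offers.
- The arm moves only by the shell command python3 -m handwheel 'ROWS' [OPENING] [FORCE]. ROWS is JSON, a list of rows, each an object of numbers: "x", "y", "z": the shift along the tool's x, y, z in m; "wx", "wy", "wz": the turn, a rotation vector about the tool's x, y, z in degrees. A call has 1 to 10 rows; each row is the pose to reach, as a shift and turn from the pose commanded when the call began, along the tool's axes at that moment; what a row does not reach only later rows make up. A row lasts 1/12 s, in which the tool goes at most 41.7 mm and 7.16 degrees, less where a joint would pass 70% of its speed; a pose out of reach is approached as far as the arm can. A call with a gripper value outside its range is refused whole. OPENING is the finger opening in m, from 0 to 0.087, set as the call begins (- or left out, the last holds). The fingers move at their own pace and stop on an object; FORCE is the grip in N (left out, the last holds). Time passes only in rows, so rows that repeat a pose let the fingers close. It gives the time, the measured TCP pose, the force, the opening and the grip force at its end, in the units of the state.
- ctrl.get_state(): the state, without advancing time (a new reading comes with each control period).
- ctrl.get_image(name): name is "side" or "top" or "wrist"; returns a dict with "image" (384x512x3 uint8, red, green, blue), "K" (3x3 intrinsics, pixels), "k1" (the pictures are not rectified: a ray, as slopes to the right and down, at radius r is drawn at 1 + k1 r^2 times it, then the intrinsics apply), "world_to_cam" (4x4, takes a point from world to camera coordinates); the wrist camera has in their place "hand_eye" (4x4, takes a point from camera to tool coordinates, whose origin is the TCP and whose axes are the flange's). Camera axes: x right, y down, z forward; pixel columns grow to the right and rows downward; lengths in m; the calibration is good to about 2 mm. A picture is of the moment at which its call begins: read the wrist's pose just before it. There is no depth.
- ctrl.close_job(): hands the job in; it is judged then, once.
The state is a dict: "time": time; "joint_positions": joint angles; "qd": joint speeds; "joint_torque": joint torques, N m; "position": TCP position; "tool_rot": TCP orientation; "ft_force": force on the tool from outside, world axes, zero at the start; "torque": the same for the moment, N m; "grip_width": opening from 0.0 (shut) to 1.0 (fully open); "grip_force": force on a finger pad.
Only numpy, scipy, OpenCV 4.12 (cv2) and the standard library are available. Lean on these libraries where they do the work, as an engineer would, in place of code of your own. Each camera call takes 0.05 s, during which the arm holds its last target. There are 200 camera calls.

## Task

Stand the lidded sample cup that is out on the open counter upright on the ring mark of the metal carrier and let go of it, then push the carrier under the low lamp until it is fully home against the back stop, with the cup still standing on its mark and never touching the lamp. Then switch the lamp on by swinging the lever on its top all the way over to the other side. Keep the cup upright throughout and leave the bottle, the open cup and the beaker where they stand.

Things in the scene. Friction and masses are not known exactly. Their poses are not given: they have to be found in the camera images.
- cup_center (a point): Centre (half-way up) of the lidded sample cup: white body, blue screw lid, 61 mm across, 63 mm tall, about 40 g, standing upright on the open counter to the robot's right (not one of the cups in the tray or stacked at the back). The point is 31 mm above the cup's underside.
- carrier: Loose bare-metal carrier (0.35 kg), 170 mm long (its x), 110 mm wide, flat on the counter before the lamp. Origin: centre of its underside; +x is the end that goes under the lamp. Floor 4 mm thick; rims 7 mm high, 3 mm thick along the sides and the +x end. Fully home = its +x end touches the back stop, its origin then 35 mm inside the lamp's mouth (x = +35 mm in lamp).
- mark (a point): Centre of the dark ring mark (70 mm across) on the upper face of the carrier's floor, 40 mm from the carrier's origin towards +x, 4 mm above the counter. The cup's underside stands here.
- push_plate (a point): Middle of the outer face of the carrier's upright push plate (6 mm thick, 110 mm wide, 50 mm high), across its -x end, 85 mm from the carrier's origin. The point is 25 mm above the counter; the carrier's +x axis points from here into the carrier.
- lamp: Fixed white lamp like a low bridge: head 135 mm deep, 165 mm wide, underside 78 mm and top 106 mm above the counter. Origin: on the counter below the middle of the head's front edge (the mouth); +x points into the lamp. Cheeks inside 126 mm apart. Low flared steel rails (16 mm high) before the mouth, reaching to x = -45 mm, there 185 mm apart, lead the carrier in.
- lamp_center (a point): Point on the underside of the lamp head, 75 mm inside the mouth, 78 mm above the counter; the cup stands below it when the carrier is home, with about 11 mm left above the lid. The face of the back stop is 45 mm further in (x = 120 mm in lamp).
- switch_tip (a point): Centre, where it is now, of the black ball (26 mm across) at the end of the lever on the lamp's top. It is 50 mm from the lever's hinge, which lies 28 mm behind the mouth, in the middle of the lamp's width, 128 mm above the counter. The grey block under the lever is 25 mm high, 50 mm (lamp's x) by 70 mm (y).
- switch (a joint): Angle of the lamp's lever: 0 = off, leaning about 0.5 rad to the lamp's -y side; 1.0 = on, leaning about 0.5 rad to the lamp's +y side. It turns about the lamp's x axis, 28 mm behind the mouth; a light push (about 1.5 N) on the ball towards the lamp's +y moves it and it stays where it is left.
- bottle_by: Bystander: white reagent bottle with white cap, 58 mm across, 126 mm tall; origin at the centre of its underside. Leave alone.
- cup_by: Bystander: open sample cup without lid, 59 mm across, 60 mm tall; origin at the centre of its underside. Leave alone.
- beaker_by: Bystander: glass beaker, 72 x 78 mm, 105 mm tall; origin at the centre of its underside. Leave alone.
Not all that is in view belongs to the job. What is shaped like the part that bears cup_center but black or pink is not meant. Of the things shaped like the carrier, the metal one is meant.

How it is judged:
By the outcome, as a careful person would: the job done as asked, in the order asked, and still so for the second after the job is handed in, with the robot touching nothing.
It also fails if it takes over 61 s, if anything falls off the work surface, if the arm or the gripper's body presses on something with over 40 N, if the wrist force passes 120 N, or if a joint passes its speed limit or range.

## Working session

There is one attempt and no reset: what is moved stays moved. The work goes in short steps, Python scripts to look and compute and a shell command to move; the robot and the scene stay as the last step left them, time stands still between calls to the robot, and variables do not carry over. Pictures are saved under pics/ and viewed, at most 10 in all, crops included, and the job is handed in when it is done.

```bash
mkdir -p pics
cat > h.py <<'E'
import numpy as np, cv2
from scipy.spatial.transform import Rotation as R
from bench import ctrl
def ray(im,u,v,T=None):
    K=im["K"];p=cv2.undistortPoints(np.array([[[u,v]]],float),np.array(K,float),np.array([im["k1"],0,0,0],float))[0,0]
    d=np.array([p[0],p[1],1.])
    if T is None: T=np.linalg.inv(im["world_to_cam"])
    return T[:3,3],T[:3,:3]@d
def onz(im,u,v,z,T=None):
    o,d=ray(im,u,v,T); return o+d*(z-o[2])/d[2]
def proj(im,P,T=None):
    W=np.array(im["world_to_cam"]) if T is None else np.linalg.inv(T)
    c=W[:3,:3]@np.array(P,float)+W[:3,3]; x=c[:2]/c[2]; x=x*(1+im["k1"]*(x@x)); K=im["K"]
    return np.array([K[0][0]*x[0]+K[0][2],K[1][1]*x[1]+K[1][2]])
def toolT(s=None):
    s=s or ctrl.get_state(); T=np.eye(4);T[:3,:3]=R.from_rotvec(s["tool_rot"]).as_matrix();T[:3,3]=s["position"];return T
def wristcam():
    T=toolT(); im=ctrl.get_image("wrist"); return im,T@np.array(im["hand_eye"])
def save(im,n,crop=None,f=1):
    a=im["image"][:,:,::-1]
    if crop: a=a[crop[1]:crop[3],crop[0]:crop[2]]
    cv2.imwrite("pics/"+n,cv2.resize(np.ascontiguousarray(a),None,fx=f,fy=f,interpolation=cv2.INTER_CUBIC))
E
python3 - <<'E'
from h import *
import pickle
t=ctrl.get_image("top");s=ctrl.get_image("side")
pickle.dump((t,s),open("ims.pkl","wb"))
save(t,"top.png",f=1.5);save(s,"side.png",f=1.5)
st=ctrl.get_state();print(st);print(toolT().round(3))
for i in (t,s): print(np.linalg.inv(i["world_to_cam"]).round(3))
E
```

```text
{'time': 0.1, 'joint_positions': array([-1.16889489,  0.32175554, -0.07012293,  1.45158518,  0.02261031,
        1.37078999, -0.05691127]), 'qd': array([ 8.28338352e-05, -1.41126294e-03,  9.40732384e-04, -3.40923978e-03,
        8.15431479e-04, -1.57246668e-03, -1.39988724e-03]), 'joint_torque': array([-3.83565521e-04, -4.92575455e+01, -4.05883575e-01, -3.13398099e+01,
       -6.40538055e-02,  3.94939701e-02,  6.73816203e-05]), 'position': array([0.24563438, 0.60125127, 0.2215507 ]), 'tool_rot': array([-6.05213749e-01, -3.08249365e+00,  2.72195382e-03]), 'ft_force': array([ 0.6106347 , -0.52675032,  0.13958196]), 'torque': array([-0.03693919, -0.00060318,  0.01926744]), 'grip_force': 0.0, 'grip_width': 0.9975740077933564}
[[-0.926  0.378 -0.001  0.246]
 [ 0.378  0.926 -0.002  0.601]
 [-0.    -0.002 -1.     0.222]
 [ 0.     0.     0.     1.   ]]
[[-0.017 -0.98   0.198  0.289]
 [-1.     0.015 -0.01  -0.013]
 [ 0.006 -0.198 -0.98   1.406]
 [ 0.     0.     0.     1.   ]]
[[ 0.306 -0.544  0.782 -0.627]
 [-0.952 -0.193  0.238 -0.353]
 [ 0.021 -0.817 -0.576  1.017]
 [ 0.     0.     0.     1.   ]]
```

View pics/top.png

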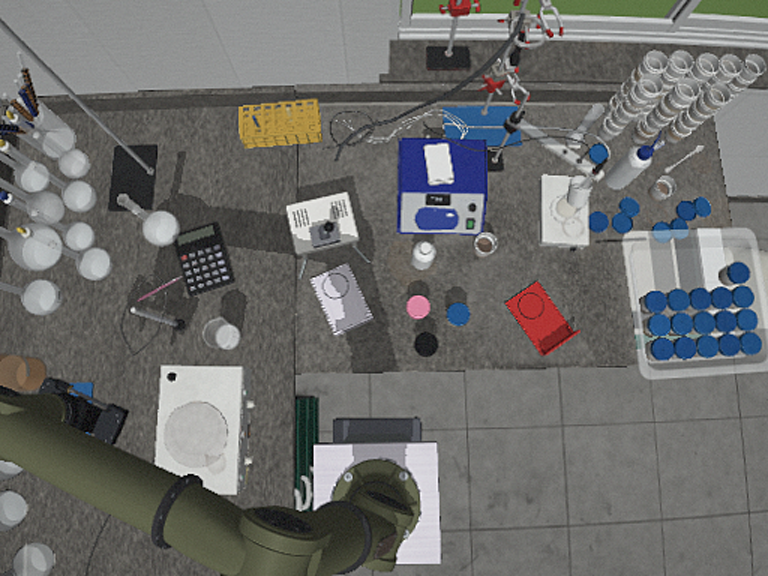

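View pics/side.png

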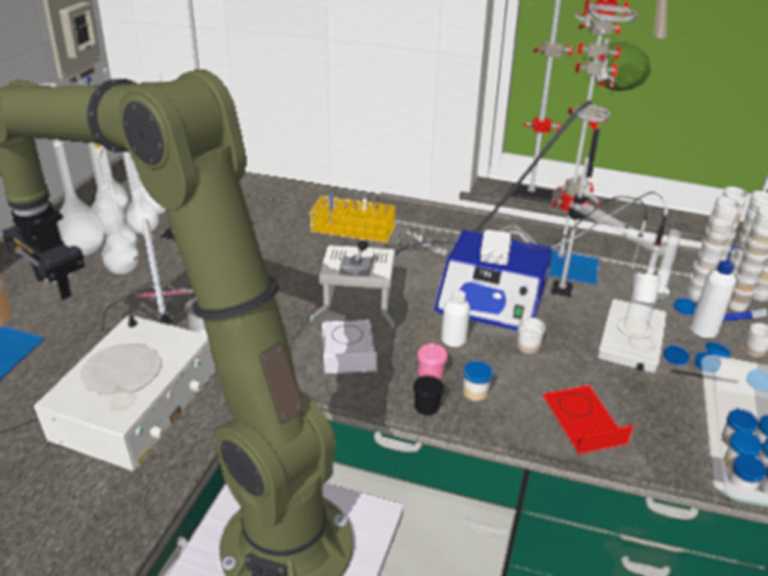

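The blue-lidded cup on the open counter is at (458,314) in the top picture. The pink cup (418,307), the black cup (426,344), the cups in the tray and the loose lids are not meant. The metal carrier is at (341,298), and the red one at (541,318) is a decoy. The lamp is at (322,222), with its lever leaning to the right. Next I measure and confirm in a crop.

```bash
cat > m.py <<'E'
from h import *
import pickle
t,s=pickle.load(open("ims.pkl","rb"))
save(t,"crop.png",(180,115,345,255),4.5)
hsv=cv2.cvtColor(t["image"],cv2.COLOR_RGB2HSV)
def blobs(m,box,mn=60):
    z=np.zeros_like(m);x0,y0,x1,y1=box;z[y0:y1,x0:x1]=m[y0:y1,x0:x1]
    n,l,st,c=cv2.connectedComponentsWithStats(z); return [(c[i].round(1),st[i,4],(l==i).astype(np.uint8)) for i in range(1,n) if st[i,4]>=mn]
blue=cv2.inRange(hsv,(95,120,40),(125,255,255))
for c,a,m in blobs(blue,(280,190,330,225)): print("blue",c,a,onz(t,*c,.063).round(4))
for nm,lo,hi in(("pink",(150,60,80),(179,255,255)),("black",(0,0,0),(179,255,45))):
  for c,a,m in blobs(cv2.inRange(hsv,lo,hi),(262,185,300,245)): print(nm,c,a,onz(t,*c,.06).round(4))
# side view lid
hs=cv2.cvtColor(s["image"],cv2.COLOR_RGB2HSV)
for c,a,m in blobs(cv2.inRange(hs,(95,120,40),(125,255,255)),(300,230,335,262),30): print("side blue",c,a,onz(s,*c,.055).round(4))
for n,p,z in(("bottle",(424,247),.126),("ocup",(486,240),.06),("beaker",(228,340),.0),("beakertop",(215,328),.105)): print(n,onz(t,p[0]/1.5,p[1]/1.5,z).round(3))
E
python3 m.py
```

```text
blue [305.  208.9] 187 [ 0.474  -0.2151  0.063 ]
pink [278.3 204.3] 210 [ 0.4939 -0.1136  0.06  ]
black [283.6 229.1] 194 [ 0.3987 -0.131   0.06  ]
side blue [318.3 247.6] 229 [ 0.4747 -0.2166  0.055 ]
bottle [ 0.633 -0.129  0.126]
ocup [ 0.667 -0.3    0.06 ]
beaker [0.421 0.386 0.   ]
beakertop [0.441 0.39  0.105]
```

View pics/crop.png

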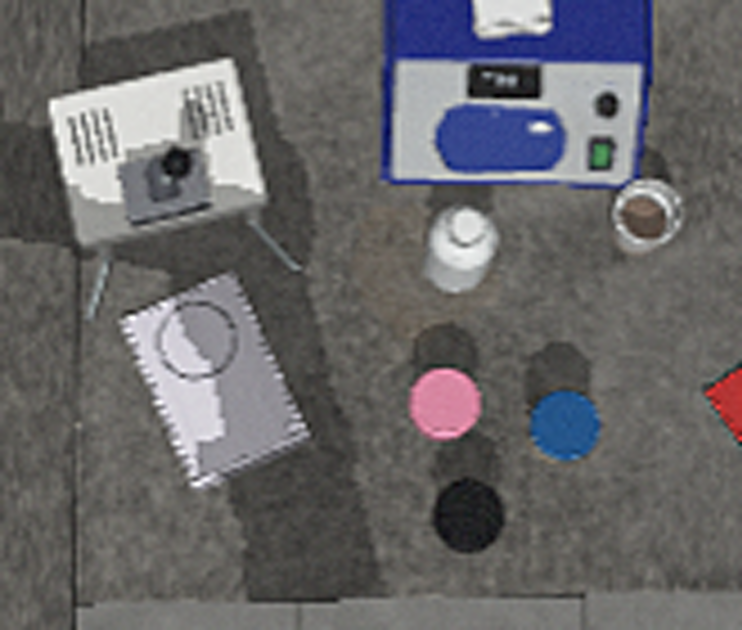

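The crop confirms the blue-lidded cup at crop (566,425), with pink and black beside it. The bare-metal carrier's ring is at (197,340) and its far corners at (121,320) and (233,273). The lamp's ball is at (177,161). Next I compute poses from these.

```bash
cat > m2.py <<'E'
from h import *
import pickle
t,s=pickle.load(open("ims.pkl","rb"))
P=lambda u,v,z:onz(t,u/4.5+180-.4,v/4.5+115-.4,z)
g={}
for n,a in dict(ring=(197,340,.004),cFL=(121,320,.007),cFR=(233,273,.007),cNL=(200,488,.05),cNR=(308,433,.05),lBL=(50,101,.106),lBR=(233,59,.106),lFL=(82,247,.078),lFR=(267,203,.078),ball=(177,161,.172),railL=(91,316,.016),railR=(298,268,.016)).items():
    g[n]=P(*a);print(n,g[n].round(4))
d=lambda a,b:g[b]-g[a]
for a,b in(("cFL","cFR"),("lBL","lBR"),("lFL","lFR"),("cNL","cNR"),("railL","railR")): print(a,b,"len",np.linalg.norm(d(a,b)).round(4),"xaxis deg",np.degrees(np.arctan2(d(a,b)[1],d(a,b)[0])+np.pi/2).round(1))
for a,b in(("cNL","cFL"),("cNR","cFR"),("lFL","lBL"),("lFR","lBR")): print(a,b,np.linalg.norm(d(a,b)[:2]).round(4),np.degrees(np.arctan2(d(a,b)[1],d(a,b)[0])).round(1))
print("carrier mid front",(g["cFL"]+g["cFR"])/2,"lamp mouth",(g["lFL"]+g["lFR"])/2)
E
python3 m2.py
```

```text
ring [0.5634 0.1013 0.004 ]
cFL [0.5821 0.1691 0.007 ]
cFR [0.6237 0.0687 0.007 ]
cNL [0.4264 0.095  0.05  ]
cNR [0.472  0.0027 0.05  ]
lBL [0.7541 0.2196 0.106 ]
lBR [0.7894 0.0625 0.106 ]
lFL [0.6317 0.1941 0.078 ]
lFR [0.6682 0.0351 0.078 ]
ball [0.6777 0.104  0.172 ]
railL [0.5843 0.1947 0.016 ]
railR [0.6252 0.0101 0.016 ]
cFL cFR len 0.1087 xaxis deg 22.5
lBL lBR len 0.161 xaxis deg 12.7
lFL lFR len 0.1631 xaxis deg 12.9
cNL cNR len 0.103 xaxis deg 26.3
railL railR len 0.1891 xaxis deg 12.5
cNL cFL 0.1725 25.4
cNR cFR 0.1654 23.5
lFL lBL 0.125 11.8
lFR lBR 0.1243 12.7
carrier mid front [0.60292146 0.11890506 0.007     ] lamp mouth [0.64997868 0.11459778 0.078     ]
```

```bash
cat > go.py <<'E'
from h import *
import sys
x,y,z,yaw=map(float,sys.argv[1:5]) # TCP target, world heading of tool y (deg), tool down
T=toolT(); a=np.radians(yaw)
Y=np.array([np.cos(a),np.sin(a),0]);Z=np.array([0,0,-1.]);X=np.cross(Y,Z)
sh=T[:3,:3].T@(np.array([x,y,z])-T[:3,3]); w=np.degrees(R.from_matrix(T[:3,:3].T@np.c_[X,Y,Z]).as_rotvec())
print("shift",sh.round(4),"turn",w.round(2),"dist",np.linalg.norm(sh).round(3),"pos",T[:3,3].round(4))
E
python3 go.py .54 .15 .23 60; python3 go.py .474 -.2155 .22 45
python3 -c "
from h import *
print(np.array(ctrl.get_image('wrist')['hand_eye']).round(3))"
```

```text
shift [-0.4431 -0.3065 -0.0079] turn [-0.1   0.01  7.78] dist 0.539 pos [0.2456 0.6013 0.2216]
shift [-0.5202 -0.6698  0.0028] turn [-0.1   0.03 22.78] dist 0.848 pos [0.2456 0.6013 0.2216]
[[ 0.    -0.955 -0.296  0.081]
 [ 1.     0.    -0.     0.   ]
 [ 0.    -0.296  0.955 -0.161]
 [ 0.     0.     0.     1.   ]]
```

```bash
r='{"x":-0.443,"y":-0.3065,"z":-0.008,"wz":7.8}'; python3 -m handwheel '[{"x":-0.443,"y":-0.3065,"z":-0.008,"wz":7.8},{"x":-0.443,"y":-0.3065,"z":-0.008,"wz":7.8},{"x":-0.443,"y":-0.3065,"z":-0.008,"wz":7.8},{"x":-0.443,"y":-0.3065,"z":-0.008,"wz":7.8},{"x":-0.443,"y":-0.3065,"z":-0.008,"wz":7.8},{"x":-0.443,"y":-0.3065,"z":-0.008,"wz":7.8},{"x":-0.443,"y":-0.3065,"z":-0.008,"wz":7.8},{"x":-0.443,"y":-0.3065,"z":-0.008,"wz":7.8},{"x":-0.443,"y":-0.3065,"z":-0.008,"wz":7.8},{"x":-0.443,"y":-0.3065,"z":-0.008,"wz":7.8}]' 0.087; python3 go.py .474 -.2155 .20 45
```

```text
shift [-0.5202 -0.6698  0.0227] turn [-8.000e-02  2.000e-02  2.278e+01] dist 0.848 pos [0.2457 0.6013 0.2217]invalid input at $[0]: expected keys x, y, z, wx, wy, wz
```

```bash
python3 -m handwheel '[{"x":-0.443,"y":-0.3065,"z":-0.008,"wx":0,"wy":0,"wz":7.8},{"x":-0.443,"y":-0.3065,"z":-0.008,"wx":0,"wy":0,"wz":7.8},{"x":-0.443,"y":-0.3065,"z":-0.008,"wx":0,"wy":0,"wz":7.8},{"x":-0.443,"y":-0.3065,"z":-0.008,"wx":0,"wy":0,"wz":7.8},{"x":-0.443,"y":-0.3065,"z":-0.008,"wx":0,"wy":0,"wz":7.8},{"x":-0.443,"y":-0.3065,"z":-0.008,"wx":0,"wy":0,"wz":7.8},{"x":-0.443,"y":-0.3065,"z":-0.008,"wx":0,"wy":0,"wz":7.8},{"x":-0.443,"y":-0.3065,"z":-0.008,"wx":0,"wy":0,"wz":7.8},{"x":-0.443,"y":-0.3065,"z":-0.008,"wx":0,"wy":0,"wz":7.8},{"x":-0.443,"y":-0.3065,"z":-0.008,"wx":0,"wy":0,"wz":7.8}]' 0.087; python3 go.py .474 -.2155 .20 45
```

```text
time: 0.98
position: [0.474, 0.2508, 0.2288]
tool_rot: [-0.813, -3.034, -0.0]
ft_force: [0.8, 0.5, 0.2]
grip_width: 0.996
grip_force: 0.0
shift [-0.2333 -0.4037  0.0286] turn [ 2.000e-02 -1.000e-02  1.499e+01] dist 0.467 pos [0.474  0.2508 0.2288]
```

```bash
python3 -m handwheel '[{"x":-0.233,"y":-0.404,"z":0.029,"wx":0,"wy":0,"wz":15},{"x":-0.233,"y":-0.404,"z":0.029,"wx":0,"wy":0,"wz":15},{"x":-0.233,"y":-0.404,"z":0.029,"wx":0,"wy":0,"wz":15},{"x":-0.233,"y":-0.404,"z":0.029,"wx":0,"wy":0,"wz":15},{"x":-0.233,"y":-0.404,"z":0.029,"wx":0,"wy":0,"wz":15},{"x":-0.233,"y":-0.404,"z":0.029,"wx":0,"wy":0,"wz":15},{"x":-0.233,"y":-0.404,"z":0.029,"wx":0,"wy":0,"wz":15},{"x":-0.233,"y":-0.404,"z":0.029,"wx":0,"wy":0,"wz":15},{"x":-0.233,"y":-0.404,"z":0.029,"wx":0,"wy":0,"wz":15},{"x":-0.233,"y":-0.404,"z":0.029,"wx":0,"wy":0,"wz":15}]'; python3 go.py .474 -.2155 .15 45
```

```text
time: 1.82
position: [0.4725, -0.165, 0.2029]
tool_rot: [1.202, 2.902, 0.001]
ft_force: [0.7, 0.7, 0.6]
grip_width: 0.998
grip_force: 0.0
shift [-0.0368 -0.0347  0.0529] turn [ 0.06  0.01 -0.  ] dist 0.073 pos [ 0.4725 -0.165   0.2029]
```

```bash
python3 -m handwheel '[{"x":-0.037,"y":-0.035,"z":0.055,"wx":0,"wy":0,"wz":0},{"x":-0.037,"y":-0.035,"z":0.055,"wx":0,"wy":0,"wz":0},{"x":-0.037,"y":-0.035,"z":0.055,"wx":0,"wy":0,"wz":0},{"x":-0.037,"y":-0.035,"z":0.055,"wx":0,"wy":0,"wz":0}]'
python3 - <<'E'
from h import *
im,T=wristcam(); save(im,"w1.png",f=1.2)
hsv=cv2.cvtColor(im["image"],cv2.COLOR_RGB2HSV)
n,l,st,c=cv2.connectedComponentsWithStats(cv2.inRange(hsv,(95,120,40),(125,255,255)))
for i in range(1,n):
    if st[i,4]>300: print(st[i],c[i].round(1),onz(im,*c[i],.058,T).round(4))
E
```

```text
time: 2.15
position: [0.4728, -0.2149, 0.1465]
tool_rot: [-1.206, -2.897, 0.002]
ft_force: [0.3, -0.2, 0.1]
grip_width: 0.999
grip_force: 0.0
[ 222  164   66   65 3366] [254.4 196.2] [ 0.4712 -0.2163  0.058 ]
```

View pics/w1.png

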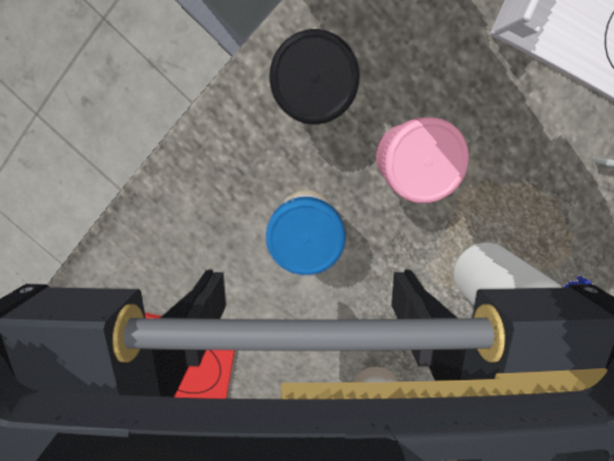

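The wrist view shows the blue lid at (305,235), centred between the open fingers, with pink (428,160) and black (315,77) clear of them. I descend and grip.

```bash
python3 -m handwheel '[{"x":0,"y":-0.0015,"z":0.035,"wx":0,"wy":0,"wz":0},{"x":0,"y":-0.0015,"z":0.07,"wx":0,"wy":0,"wz":0},{"x":0,"y":-0.0015,"z":0.1,"wx":0,"wy":0,"wz":0},{"x":0,"y":-0.0015,"z":0.12,"wx":0,"wy":0,"wz":0},{"x":0,"y":-0.0015,"z":0.132,"wx":0,"wy":0,"wz":0},{"x":0,"y":-0.0015,"z":0.132,"wx":0,"wy":0,"wz":0},{"x":0,"y":-0.0015,"z":0.132,"wx":0,"wy":0,"wz":0}]' && python3 -m handwheel '[{"x":0,"y":0,"z":0,"wx":0,"wy":0,"wz":0},{"x":0,"y":0,"z":0,"wx":0,"wy":0,"wz":0},{"x":0,"y":0,"z":0,"wx":0,"wy":0,"wz":0},{"x":0,"y":0,"z":0,"wx":0,"wy":0,"wz":0},{"x":0,"y":0,"z":0,"wx":0,"wy":0,"wz":0},{"x":0,"y":0,"z":0,"wx":0,"wy":0,"wz":0},{"x":0,"y":0,"z":0,"wx":0,"wy":0,"wz":0},{"x":0,"y":0,"z":0,"wx":0,"wy":0,"wz":0}]' 0.05 8
```

```text
time: 2.78
position: [0.4745, -0.2143, 0.0168]
tool_rot: [1.2, 2.902, 0.001]
ft_force: [0.0, -0.2, 1.1]
grip_width: 1.003
grip_force: 0.0
time: 3.45
position: [0.4736, -0.2152, 0.0163]
tool_rot: [1.203, 2.902, 0.0]
ft_force: [-0.7, 0.9, 4.5]
grip_width: 0.664
grip_force: 8.0
```

```bash
python3 -m handwheel '[{"x":0,"y":0,"z":-0.01,"wx":0,"wy":0,"wz":0},{"x":0,"y":0,"z":-0.03,"wx":0,"wy":0,"wz":0},{"x":0,"y":0,"z":-0.06,"wx":0,"wy":0,"wz":0},{"x":0,"y":0,"z":-0.09,"wx":0,"wy":0,"wz":0},{"x":0,"y":0,"z":-0.12,"wx":0,"wy":0,"wz":0},{"x":0,"y":0,"z":-0.134,"wx":0,"wy":0,"wz":0},{"x":0,"y":0,"z":-0.134,"wx":0,"wy":0,"wz":0}]'; python3 go.py .545 .04 .15 102; python3 go.py .562 .1005 .15 102
```

```text
time: 4.03
position: [0.4757, -0.2161, 0.1539]
tool_rot: [1.2, 2.896, 0.003]
ft_force: [1.6, -0.3, -0.9]
grip_width: 0.663
grip_force: 8.0
shift [0.1322 0.23   0.0042] turn [  0.07   0.43 -57.03] dist 0.265 pos [ 0.4757 -0.2161  0.1539]
shift [0.163  0.2848 0.0043] turn [  0.07   0.43 -57.03] dist 0.328 pos [ 0.4757 -0.2161  0.1539]
```

```bash
python3 -m handwheel '[{"x":0.016,"y":0.028,"z":0.004,"wx":0,"wy":0,"wz":-6},{"x":0.031,"y":0.055,"z":0.004,"wx":0,"wy":0,"wz":-12},{"x":0.047,"y":0.082,"z":0.004,"wx":0,"wy":0,"wz":-19},{"x":0.062,"y":0.108,"z":0.004,"wx":0,"wy":0,"wz":-26},{"x":0.078,"y":0.135,"z":0.004,"wx":0,"wy":0,"wz":-33},{"x":0.093,"y":0.162,"z":0.004,"wx":0,"wy":0,"wz":-40},{"x":0.108,"y":0.188,"z":0.004,"wx":0,"wy":0,"wz":-47},{"x":0.122,"y":0.212,"z":0.004,"wx":0,"wy":0,"wz":-54},{"x":0.132,"y":0.23,"z":0.004,"wx":0,"wy":0,"wz":-57},{"x":0.132,"y":0.23,"z":0.004,"wx":0,"wy":0,"wz":-57}]'
python3 - <<'E'
from h import *
import pickle
im,T=wristcam(); save(im,"w2.png",f=1.5); pickle.dump((im,T),open("w2.pkl","wb"))
for p in ((.562,.1005,.004),(.65,.1146,.078),(.677,.1207,.128)): print((proj(im,p,T)*1.5).round(0))
E
```

```text
time: 4.87
position: [0.5428, 0.0466, 0.1446]
tool_rot: [0.34, -3.122, -0.003]
ft_force: [-0.2, -0.4, -0.5]
grip_width: 0.659
grip_force: 8.0
[451. 312.]
[452. 480.]
[462. 579.]
```

View pics/w2.png

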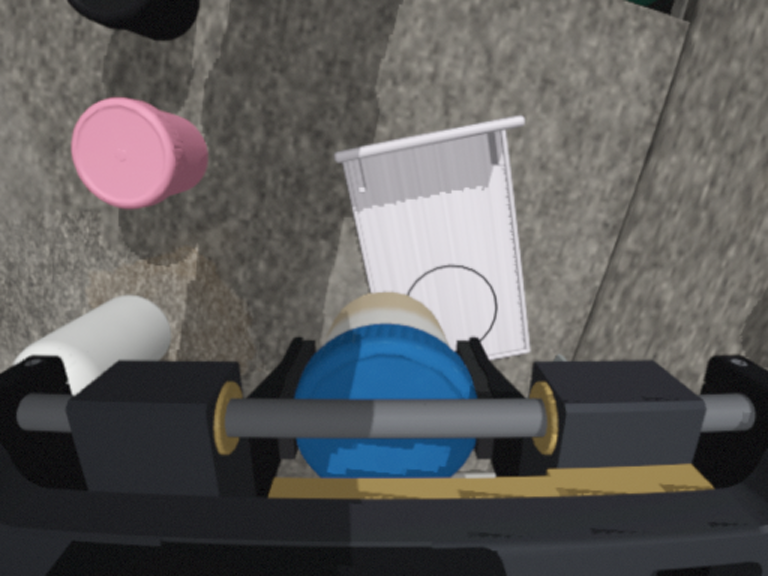

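Ring centre is at about (452,309) against a prediction of (451,312), so the mark position holds. The plate's top edge runs (337,157)–(523,121).

```bash
python3 - <<'E'
from h import *
import pickle
im,T=pickle.load(open("w2.pkl","rb"))
P=lambda u,v,z:onz(im,u/1.5-.3,v/1.5-.3,z,T)
print("ring",P(452,309,.004).round(4),P(452,265,.004).round(4),P(408,305,.004).round(4),P(497,305,.004).round(4))
a,b=P(337,157,.05),P(523,121,.05);print("plate outer top",a.round(4),b.round(4),((a+b)/2).round(4),np.linalg.norm(a-b).round(4),np.degrees(np.arctan2(*(b-a)[1::-1]))-90)
c=P(529,352,.007);print("corner",c.round(4))
E
python3 go.py .562 .1005 .06 102
```

```text
ring [0.5596 0.1006 0.004 ] [0.5271 0.0918 0.004 ] [0.5635 0.068  0.004 ] [0.5494 0.1325 0.004 ]
plate outer top [0.4703 0.0021 0.05  ] [0.4281 0.1001 0.05  ] [0.4492 0.0511 0.05  ] 0.1067 23.295121452589868
corner [0.5797 0.1667 0.007 ]
shift [-0.0314  0.0517  0.0847] turn [ 0.   -0.11  0.15] dist 0.104 pos [0.5424 0.0434 0.1447]
```

```bash
python3 -m handwheel '[{"x":-0.015,"y":0.025,"z":0,"wx":0,"wy":0,"wz":0},{"x":-0.031,"y":0.052,"z":0.01,"wx":0,"wy":0,"wz":0},{"x":-0.031,"y":0.052,"z":0.04,"wx":0,"wy":0,"wz":0},{"x":-0.031,"y":0.052,"z":0.07,"wx":0,"wy":0,"wz":0},{"x":-0.031,"y":0.052,"z":0.09,"wx":0,"wy":0,"wz":0},{"x":-0.031,"y":0.052,"z":0.1,"wx":0,"wy":0,"wz":0},{"x":-0.031,"y":0.052,"z":0.1,"wx":0,"wy":0,"wz":0},{"x":-0.031,"y":0.052,"z":0.1,"wx":0,"wy":0,"wz":0}]'; for i in 1 2 3 4; do python3 go.py .5615 .1005 .0205 102; python3 -c "
from bench import ctrl; ctrl.get_image('wrist'); print(ctrl.get_state()['ft_force'])"; done
```

```text
time: 5.58
position: [0.5624, 0.0969, 0.0461]
tool_rot: [0.324, -3.125, 0.001]
ft_force: [1.1, 0.5, 0.2]
grip_width: 0.661
grip_force: 8.0
shift [0.0002 0.0037 0.0256] turn [-0.04 -0.02 -0.15] dist 0.026 pos [0.5624 0.0969 0.0461]
[ 1.61399682e+00 -3.54559252e-01 -1.54605357e-03]
shift [0.0011 0.0034 0.0265] turn [-0.02  0.1  -0.12] dist 0.027 pos [0.5633 0.0974 0.047 ]
[0.75670754 0.93536612 0.55651181]
shift [0.0016 0.0031 0.027 ] turn [ 0.    0.16 -0.1 ] dist 0.027 pos [0.5636 0.0978 0.0475]
[-0.3296472  -0.37174658 -0.71306759]
shift [0.0018 0.0029 0.0272] turn [ 0.01  0.18 -0.07] dist 0.027 pos [0.5637 0.098  0.0477]
[-0.22910654 -0.81481763 -0.27824344]
```

```bash
python3 -m handwheel '[{"x":0.0015,"y":0.003,"z":0.012,"wx":0,"wy":0,"wz":0},{"x":0.0015,"y":0.003,"z":0.02,"wx":0,"wy":0,"wz":0},{"x":0.0015,"y":0.003,"z":0.024,"wx":0,"wy":0,"wz":0},{"x":0.0015,"y":0.003,"z":0.026,"wx":0,"wy":0,"wz":0},{"x":0.0015,"y":0.003,"z":0.027,"wx":0,"wy":0,"wz":0},{"x":0.0015,"y":0.003,"z":0.027,"wx":0,"wy":0,"wz":0},{"x":0.0015,"y":0.003,"z":0.027,"wx":0,"wy":0,"wz":0}]'
```

```text
time: 6.37
position: [0.5598, 0.1012, 0.0191]
tool_rot: [0.328, -3.123, -0.001]
ft_force: [-2.3, -0.2, 5.3]
grip_width: 0.658
grip_force: 8.0
```

```bash
python3 -m handwheel '[{"x":0,"y":0,"z":-0.0005,"wx":0,"wy":0,"wz":0},{"x":0,"y":0,"z":-0.0005,"wx":0,"wy":0,"wz":0},{"x":0,"y":0,"z":-0.0005,"wx":0,"wy":0,"wz":0},{"x":0,"y":0,"z":-0.0005,"wx":0,"wy":0,"wz":0},{"x":0,"y":0,"z":-0.0005,"wx":0,"wy":0,"wz":0}]' 0.087 && python3 -m handwheel '[{"x":0,"y":0,"z":-0.02,"wx":0,"wy":0,"wz":0},{"x":0,"y":0,"z":-0.05,"wx":0,"wy":0,"wz":0},{"x":0,"y":0,"z":-0.08,"wx":0,"wy":0,"wz":0},{"x":0,"y":0,"z":-0.11,"wx":0,"wy":0,"wz":0},{"x":0.04,"y":0,"z":-0.12,"wx":0,"wy":0,"wz":0},{"x":0.08,"y":0,"z":-0.12,"wx":0,"wy":0,"wz":0},{"x":0.1,"y":-0.01,"z":-0.12,"wx":0,"wy":0,"wz":0},{"x":0.1,"y":-0.01,"z":-0.12,"wx":0,"wy":0,"wz":0}]'
python3 - <<'E'
from h import *
import pickle
t=ctrl.get_image("top");im,T=wristcam();pickle.dump((t,im,T),open("w3.pkl","wb"))
save(im,"w3.png",f=1.5)
E
python3 go.py .452 .051 .1 24
```

```text
time: 6.78
position: [0.5602, 0.1006, 0.0192]
tool_rot: [0.328, -3.124, 0.0]
ft_force: [0.1, 1.1, 0.6]
grip_width: 0.944
grip_force: 0.0
time: 7.45
position: [0.4609, 0.068, 0.1392]
tool_rot: [0.325, -3.122, -0.001]
ft_force: [-0.0, -0.2, -0.9]
grip_width: 0.998
grip_force: 0.0
shift [ 0.0162 -0.0162  0.0398] turn [1.200e-01 4.000e-02 7.794e+01] dist 0.046 pos [0.4645 0.0701 0.1398]
```

View pics/w3.png

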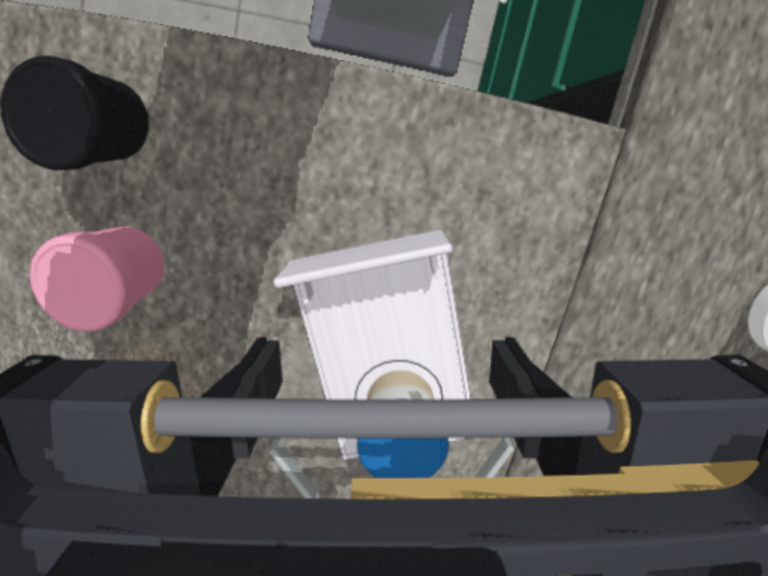

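The cup stands inside its ring (400,392) with the lid at (403,455). The plate's top outer edge runs (277,283)–(450,247). Next I grip the plate to steer the carrier square to the lamp.

```bash
python3 - <<'E'
from h import *
import pickle
t,im,T=pickle.load(open("w3.pkl","rb"))
P=lambda u,v,z:onz(im,u/1.5-.3,v/1.5-.3,z,T)
a,b=P(277,283,.05),P(450,247,.05);print(a,b,(a+b)/2,np.linalg.norm(a-b),np.degrees(np.arctan2(*(b-a)[1::-1]))-90)
a,b=P(273,445,.016),P(513,443,.016);print("rails",a,b,np.linalg.norm(a-b))
E
python3 go.py .452 .051 .1 24
```

```text
[0.46988099 0.00324538 0.05      ] [0.42684703 0.10015903 0.05      ] [0.44836401 0.0517022  0.05      ] 0.10603857227564184 23.943344707209206
rails [0.61440144 0.01051039 0.016     ] [0.57393766 0.19497719 0.016     ] 0.18885263733630983
shift [ 0.0162 -0.0162  0.0398] turn [1.200e-01 4.000e-02 7.794e+01] dist 0.046 pos [0.4645 0.0701 0.1398]
```

```bash
python3 -m handwheel '[{"x":0.0,"y":0.0,"z":0,"wx":0,"wy":0,"wz":7},{"x":0.005,"y":-0.005,"z":0,"wx":0,"wy":0,"wz":14},{"x":0.01,"y":-0.01,"z":0,"wx":0,"wy":0,"wz":21},{"x":0.016,"y":-0.014,"z":0,"wx":0,"wy":0,"wz":28},{"x":0.016,"y":-0.014,"z":0,"wx":0,"wy":0,"wz":35},{"x":0.016,"y":-0.014,"z":0,"wx":0,"wy":0,"wz":42},{"x":0.016,"y":-0.014,"z":0,"wx":0,"wy":0,"wz":49},{"x":0.016,"y":-0.014,"z":0,"wx":0,"wy":0,"wz":56},{"x":0.016,"y":-0.014,"z":0,"wx":0,"wy":0,"wz":63},{"x":0.016,"y":-0.014,"z":0,"wx":0,"wy":0,"wz":70}]' 0.045; python3 -m handwheel '[{"x":0,"y":0,"z":0.0,"wx":0,"wy":0,"wz":7},{"x":0,"y":0,"z":0,"wx":0,"wy":0,"wz":8},{"x":0,"y":0,"z":0,"wx":0,"wy":0,"wz":8},{"x":0,"y":0,"z":0,"wx":0,"wy":0,"wz":8}]'; python3 go.py .451 .053 .02 24
```

```text
time: 8.38
position: [0.4529, 0.0537, 0.1393]
tool_rot: [1.531, 2.742, -0.0]
ft_force: [-0.1, -0.4, -0.8]
grip_width: 0.525
grip_force: 0.0
time: 8.72
position: [0.4523, 0.0534, 0.1393]
tool_rot: [1.707, 2.637, -0.0]
ft_force: [0.5, 0.3, -0.3]
grip_width: 0.517
grip_force: 0.0
shift [ 0.0002 -0.0013  0.1193] turn [0.   0.02 0.15] dist 0.119 pos [0.4523 0.0534 0.1393]
```

```bash
python3 -m handwheel '[{"x":0,"y":-0.001,"z":0.03,"wx":0,"wy":0,"wz":0},{"x":0,"y":-0.001,"z":0.06,"wx":0,"wy":0,"wz":0},{"x":0,"y":-0.001,"z":0.085,"wx":0,"wy":0,"wz":0},{"x":0,"y":-0.001,"z":0.105,"wx":0,"wy":0,"wz":0},{"x":0,"y":-0.001,"z":0.117,"wx":0,"wy":0,"wz":0},{"x":0,"y":-0.001,"z":0.117,"wx":0,"wy":0,"wz":0},{"x":0,"y":-0.001,"z":0.117,"wx":0,"wy":0,"wz":0}]' 0.03; python3 -m handwheel '[{"x":0,"y":0,"z":0.0,"wx":0,"wy":0,"wz":0},{"x":0,"y":0,"z":0,"wx":0,"wy":0,"wz":0},{"x":0,"y":0,"z":0.0,"wx":0,"wy":0,"wz":0},{"x":0,"y":0,"z":0,"wx":0,"wy":0,"wz":0},{"x":0,"y":0,"z":0,"wx":0,"wy":0,"wz":0},{"x":0,"y":0,"z":0,"wx":0,"wy":0,"wz":0}]' 0.0 12; python3 go.py .451 .053 .02 12.5
```

```text
time: 9.3
position: [0.4506, 0.0527, 0.0221]
tool_rot: [-1.709, -2.635, 0.002]
ft_force: [-0.3, 0.2, -0.0]
grip_width: 0.347
grip_force: 0.0
time: 9.8
position: [0.4505, 0.0526, 0.0228]
tool_rot: [-1.712, -2.634, 0.0]
ft_force: [-2.9, -1.0, 5.1]
grip_width: 0.07
grip_force: 12.0
shift [0.0001 0.0006 0.0028] turn [-0.02 -0.02 11.46] dist 0.003 pos [0.4505 0.0526 0.0228]
```

```bash
python3 go.py .444 .069 .0225 12.5;  python3 go.py .460 .0725 .0225 12.5
```

```text
shift [0.0176 0.0007 0.0003] turn [-0.02 -0.02 11.46] dist 0.018 pos [0.4505 0.0526 0.0228]
shift [0.0143 0.0167 0.0003] turn [-0.02 -0.02 11.46] dist 0.022 pos [0.4505 0.0526 0.0228]
```

```bash
python3 -m handwheel '[{"x":0.001,"y":0,"z":0,"wx":0,"wy":0,"wz":0.7},{"x":0.003,"y":0,"z":0,"wx":0,"wy":0,"wz":2},{"x":0.005,"y":0,"z":0,"wx":0,"wy":0,"wz":3.4},{"x":0.007,"y":0,"z":0,"wx":0,"wy":0,"wz":4.8},{"x":0.0095,"y":0,"z":0,"wx":0,"wy":0,"wz":6.2},{"x":0.012,"y":0,"z":0,"wx":0,"wy":0,"wz":7.6},{"x":0.014,"y":0,"z":0,"wx":0,"wy":0,"wz":9},{"x":0.016,"y":0,"z":0,"wx":0,"wy":0,"wz":10.4},{"x":0.0175,"y":0,"z":0,"wx":0,"wy":0,"wz":11.3},{"x":0.0175,"y":0,"z":0,"wx":0,"wy":0,"wz":11.5}]' 0 15
python3 - <<'E'
from h import *
import pickle
t=ctrl.get_image("top");s=ctrl.get_image("side");pickle.dump((t,s),open("t4.pkl","wb"))
a=cv2.resize(t["image"][120:230,185:275,::-1],None,fx=4.4,fy=4.4,interpolation=cv2.INTER_CUBIC)
b=cv2.resize(s["image"][140:260,195:295,::-1],None,fx=4,fy=4,interpolation=cv2.INTER_CUBIC)
h=max(len(a),len(b));c=np.zeros((h,a.shape[1]+b.shape[1],3),np.uint8);c[:len(a),:a.shape[1]]=a;c[:len(b),a.shape[1]:]=b
cv2.imwrite("pics/t4.png",c);print(c.shape,a.shape)
E
python3 go.py .444 .069 .0225 12.5
```

```text
time: 10.63
position: [0.4447, 0.0689, 0.0228]
tool_rot: [1.967, 2.448, 0.002]
ft_force: [1.1, -1.7, 2.7]
grip_width: 0.067
grip_force: 15.0
(484, 796, 3) (484, 396, 3)
shift [ 0.0002 -0.0006  0.0003] turn [ 0.11  0.   -0.01] dist 0.001 pos [0.4446 0.0689 0.0228]
```

View pics/t4.png

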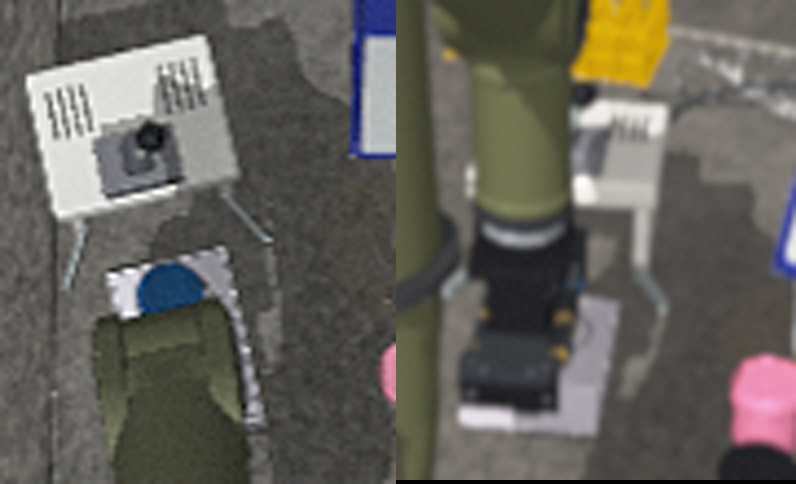

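Top view: the carrier's far corners are at (108,272) and (226,248), now parallel to the lamp front, and the lid is at (170,290). I check the offsets in numbers.

```bash
python3 - <<'E'
from h import *
import pickle
t,s=pickle.load(open("t4.pkl","rb"))
P=lambda u,v,z:onz(t,u/4.4+185-.4,v/4.4+120-.4,z)
a,b=P(108,272,.007),P(226,248,.007)
f,g=P(59,220,.078),P(239,180,.078)
B,C=P(27,75,.106),P(205,36,.106)
yaw=lambda a,b:np.degrees(np.arctan2(*(a-b)[1::-1]))-90
print("carrier",yaw(a,b),np.linalg.norm(a-b),(a+b)/2)
print("lampF",yaw(f,g),np.linalg.norm(f-g),(f+g)/2,"lampB",yaw(B,C),np.linalg.norm(B-C),(B+C)/2)
m=(.65,.1146);c,sn=np.cos(np.radians(12.5)),np.sin(np.radians(12.5))
L=lambda p:np.round([(p[0]-m[0])*c+(p[1]-m[1])*sn,-(p[0]-m[0])*sn+(p[1]-m[1])*c],4)
for n,p in dict(car=(a+b)/2,F=(f+g)/2,B=(B+C)/2,rL=P(67,289,.016),rR=P(270,241,.016),ball=P(152,138,.172),tcp=ctrl.get_state()["position"]).items(): print(n,L(p))
E
python3 go.py .538 .0898 .0225 12.5
```

```text
carrier 10.897599826073119 0.11035373602514274 [0.61008654 0.10435807 0.007     ]
lampF 12.041927618381749 0.1617374440882638 [0.6481477  0.11427359 0.078     ] lampB 12.060261399540053 0.15983540503619714 [0.77246643 0.14134364 0.106     ]
car [-0.0412 -0.0014]
F [-0.0019  0.0001]
B [ 0.1254 -0.0004]
rL [-0.0486  0.0928]
rR [-0.0478 -0.097 ]
ball [ 0.0224 -0.0166]
tcp [-2.104e-01 -1.000e-04]
shift [0.0002 0.0957 0.0005] turn [ 0.11  0.   -0.01] dist 0.096 pos [0.4446 0.0689 0.0228]
```

```bash
python3 -m handwheel '[{"x":0,"y":0.002,"z":0,"wx":0,"wy":0,"wz":0},{"x":0,"y":0.006,"z":0,"wx":0,"wy":0,"wz":0},{"x":0,"y":0.011,"z":0,"wx":0,"wy":0,"wz":0},{"x":0,"y":0.016,"z":0,"wx":0,"wy":0,"wz":0},{"x":0,"y":0.021,"z":0,"wx":0,"wy":0,"wz":0},{"x":0,"y":0.026,"z":0,"wx":0,"wy":0,"wz":0},{"x":0,"y":0.031,"z":0,"wx":0,"wy":0,"wz":0},{"x":0,"y":0.036,"z":0,"wx":0,"wy":0,"wz":0},{"x":0,"y":0.041,"z":0,"wx":0,"wy":0,"wz":0},{"x":0,"y":0.046,"z":0,"wx":0,"wy":0,"wz":0}]'; python3 -m handwheel '[{"x":0,"y":0.005,"z":0,"wx":0,"wy":0,"wz":0},{"x":0,"y":0.01,"z":0,"wx":0,"wy":0,"wz":0},{"x":0,"y":0.015,"z":0,"wx":0,"wy":0,"wz":0},{"x":0,"y":0.02,"z":0,"wx":0,"wy":0,"wz":0},{"x":0,"y":0.025,"z":0,"wx":0,"wy":0,"wz":0},{"x":0,"y":0.03,"z":0,"wx":0,"wy":0,"wz":0},{"x":0,"y":0.035,"z":0,"wx":0,"wy":0,"wz":0},{"x":0,"y":0.04,"z":0,"wx":0,"wy":0,"wz":0},{"x":0,"y":0.044,"z":0,"wx":0,"wy":0,"wz":0},{"x":0,"y":0.046,"z":0,"wx":0,"wy":0,"wz":0}]'
python3 - <<'E'
from h import *
import pickle
t=ctrl.get_image("top");s=ctrl.get_image("side");pickle.dump((t,s),open("t5.pkl","wb"))
E
python3 go.py .535 .0891 .0225 12.3
```

```text
time: 11.57
position: [0.4861, 0.0788, 0.0227]
tool_rot: [-1.963, -2.446, 0.006]
ft_force: [-9.0, -2.4, 15.3]
grip_width: 0.065
grip_force: 15.0
time: 12.4
position: [0.5317, 0.0889, 0.0228]
tool_rot: [-1.964, -2.447, 0.004]
ft_force: [-8.3, -2.2, 14.1]
grip_width: 0.068
grip_force: 15.0
shift [-0.0005  0.0029  0.0003] turn [-0.21 -0.08  0.2 ] dist 0.003 pos [0.532  0.089  0.0228]
```

```bash
python3 -m handwheel '[{"x":0,"y":-0.001,"z":0,"wx":0,"wy":0,"wz":0},{"x":0,"y":-0.001,"z":0,"wx":0,"wy":0,"wz":0},{"x":0,"y":-0.001,"z":0,"wx":0,"wy":0,"wz":0},{"x":0,"y":-0.001,"z":-0.01,"wx":0,"wy":0,"wz":0},{"x":0,"y":-0.001,"z":-0.03,"wx":0,"wy":0,"wz":0},{"x":0,"y":-0.001,"z":-0.06,"wx":0,"wy":0,"wz":0},{"x":0,"y":-0.02,"z":-0.08,"wx":0,"wy":0,"wz":0},{"x":0,"y":-0.05,"z":-0.08,"wx":0,"wy":0,"wz":0},{"x":0,"y":-0.08,"z":-0.08,"wx":0,"wy":0,"wz":0},{"x":0,"y":-0.08,"z":-0.08,"wx":0,"wy":0,"wz":0}]' 0.03; python3 -m handwheel '[{"x":0,"y":0,"z":0,"wx":0,"wy":0,"wz":-7},{"x":0,"y":0,"z":0,"wx":0,"wy":0,"wz":-14},{"x":0,"y":0,"z":0,"wx":0,"wy":0,"wz":-21},{"x":0,"y":0,"z":0,"wx":0,"wy":0,"wz":-28},{"x":0,"y":0,"z":0,"wx":0,"wy":0,"wz":-35},{"x":0,"y":0,"z":0,"wx":0,"wy":0,"wz":-42},{"x":0,"y":0,"z":0,"wx":0,"wy":0,"wz":-49},{"x":0,"y":0,"z":0,"wx":0,"wy":0,"wz":-56},{"x":0,"y":0,"z":0,"wx":0,"wy":0,"wz":-63},{"x":0,"y":0,"z":0,"wx":0,"wy":0,"wz":-70}]' 0.05; python3 -m handwheel '[{"x":0,"y":0,"z":0,"wx":0,"wy":0,"wz":-7},{"x":0,"y":0,"z":0,"wx":0,"wy":0,"wz":-14},{"x":0,"y":0,"z":0,"wx":0,"wy":0,"wz":-20},{"x":0,"y":0,"z":0,"wx":0,"wy":0,"wz":-20},{"x":0,"y":0,"z":0,"wx":0,"wy":0,"wz":-20}]'
python3 - <<'E'
from h import *
import pickle
im,T=wristcam();pickle.dump((im,T),open("w6.pkl","wb"));save(im,"w6.png",f=1.5)
for x in (-.2,-.15,-.1): print(x,(proj(im,(.65+x*.977,.1146+x*.213,.05),T)*1.5).round(0))
E
python3 go.py .5 .082 .012 102.2
```

```text
time: 13.33
position: [0.4501, 0.0702, 0.102]
tool_rot: [-1.965, -2.446, 0.004]
ft_force: [-0.8, -0.1, 0.7]
grip_width: 0.346
grip_force: 0.0
time: 14.17
position: [0.4558, 0.0715, 0.1029]
tool_rot: [0.197, 3.135, 0.001]
ft_force: [-0.0, 0.4, 0.3]
grip_width: 0.58
grip_force: 0.0
time: 14.58
position: [0.4557, 0.0715, 0.1027]
tool_rot: [-0.337, 3.123, 0.0]
ft_force: [0.3, 0.5, 0.5]
grip_width: 0.578
grip_force: 0.0
-0.2 [387. 313.]
-0.15 [387. 397.]
-0.1 [387. 469.]
shift [-0.0456  0.0008  0.0907] turn [0.01 0.02 0.11] dist 0.101 pos [0.4556 0.0715 0.1026]
```

View pics/w6.png

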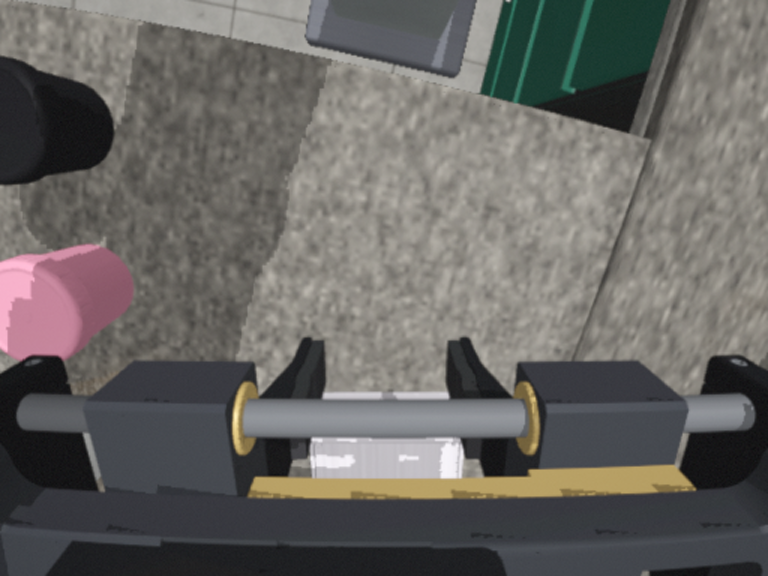

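The plate is visible behind the rod, centred at column 387 on the lamp axis, and nothing is in the way of the descent.

```bash
python3 -m handwheel '[{"x":0,"y":0.001,"z":0.03,"wx":0,"wy":0,"wz":0},{"x":-0.01,"y":0.001,"z":0.06,"wx":0,"wy":0,"wz":0},{"x":-0.025,"y":0.001,"z":0.08,"wx":0,"wy":0,"wz":0},{"x":-0.035,"y":0.001,"z":0.09,"wx":0,"wy":0,"wz":0},{"x":-0.04,"y":0.001,"z":0.09,"wx":0,"wy":0,"wz":0},{"x":-0.045,"y":0.001,"z":0.09,"wx":0,"wy":0,"wz":0},{"x":-0.05,"y":0.001,"z":0.09,"wx":0,"wy":0,"wz":0},{"x":-0.055,"y":0.001,"z":0.09,"wx":0,"wy":0,"wz":0},{"x":-0.06,"y":0.001,"z":0.09,"wx":0,"wy":0,"wz":0},{"x":-0.064,"y":0.001,"z":0.09,"wx":0,"wy":0,"wz":0}]' && python3 -m handwheel '[{"x":-0.004,"y":0,"z":0,"wx":0,"wy":0,"wz":0},{"x":-0.008,"y":0,"z":0,"wx":0,"wy":0,"wz":0},{"x":-0.012,"y":0,"z":0,"wx":0,"wy":0,"wz":0},{"x":-0.016,"y":0,"z":0,"wx":0,"wy":0,"wz":0},{"x":-0.02,"y":0,"z":0,"wx":0,"wy":0,"wz":0},{"x":-0.024,"y":0,"z":0,"wx":0,"wy":0,"wz":0},{"x":-0.028,"y":0,"z":0,"wx":0,"wy":0,"wz":0},{"x":-0.032,"y":0,"z":0,"wx":0,"wy":0,"wz":0}]'; python3 go.py .5909 .1017 .012 102.2
```

```text
time: 15.47
position: [0.5186, 0.0865, 0.0133]
tool_rot: [-0.341, 3.122, 0.001]
ft_force: [-1.7, -1.0, 1.4]
grip_width: 0.574
grip_force: 1.7
time: 16.13
position: [0.5493, 0.0932, 0.0123]
tool_rot: [0.342, -3.123, 0.0]
ft_force: [-2.0, -0.7, 1.3]
grip_width: 0.577
grip_force: 1.3
shift [-0.0425 -0.0007  0.0003] turn [-0.   -0.01  0.28] dist 0.042 pos [0.5493 0.0932 0.0123]
```

```bash
python3 -m handwheel '[{"x":-0.004,"y":0,"z":0,"wx":0,"wy":0,"wz":0},{"x":-0.008,"y":0,"z":0,"wx":0,"wy":0,"wz":0},{"x":-0.012,"y":0,"z":0,"wx":0,"wy":0,"wz":0},{"x":-0.016,"y":0,"z":0,"wx":0,"wy":0,"wz":0},{"x":-0.02,"y":0,"z":0,"wx":0,"wy":0,"wz":0},{"x":-0.023,"y":0,"z":0,"wx":0,"wy":0,"wz":0},{"x":-0.026,"y":0,"z":0,"wx":0,"wy":0,"wz":0},{"x":-0.029,"y":0,"z":0,"wx":0,"wy":0,"wz":0},{"x":-0.031,"y":0,"z":0,"wx":0,"wy":0,"wz":0},{"x":-0.033,"y":0,"z":0,"wx":0,"wy":0,"wz":0}]' && python3 -m handwheel '[{"x":-0.0015,"y":0,"z":0,"wx":0,"wy":0,"wz":0},{"x":-0.003,"y":0,"z":0,"wx":0,"wy":0,"wz":0},{"x":-0.0045,"y":0,"z":0,"wx":0,"wy":0,"wz":0},{"x":-0.0045,"y":0,"z":0,"wx":0,"wy":0,"wz":0}]'
```

```text
time: 16.97
position: [0.5813, 0.1003, 0.0124]
tool_rot: [0.341, -3.123, -0.0]
ft_force: [-2.3, -0.6, 0.5]
grip_width: 0.576
grip_force: 1.1
time: 17.3
position: [0.5817, 0.1003, 0.0118]
tool_rot: [0.34, -3.114, 0.0]
ft_force: [-11.3, -3.5, 8.2]
grip_width: 0.572
grip_force: 6.0
```

```bash
python3 -m handwheel '[{"x":-0.0015,"y":0,"z":0,"wx":0,"wy":0,"wz":0},{"x":-0.003,"y":0,"z":0,"wx":0,"wy":0,"wz":0},{"x":-0.003,"y":0,"z":0,"wx":0,"wy":0,"wz":0}]'; python3 go.py .5909 .1017 .012 102.2
```

```text
time: 17.55
position: [0.5815, 0.1003, 0.0114]
tool_rot: [0.34, -3.108, 0.001]
ft_force: [-19.6, -3.4, 13.8]
grip_width: 0.575
grip_force: 9.8
shift [-0.0094 -0.0007 -0.0007] turn [ 0.07 -0.87  0.27] dist 0.009 pos [0.5815 0.1003 0.0114]
```

```bash
python3 -m handwheel '[{"x":0.006,"y":0,"z":0,"wx":0,"wy":0,"wz":0},{"x":0.02,"y":0,"z":0,"wx":0,"wy":0,"wz":0},{"x":0.045,"y":0,"z":-0.01,"wx":0,"wy":0,"wz":0},{"x":0.075,"y":0,"z":-0.03,"wx":0,"wy":0,"wz":0},{"x":0.1,"y":0,"z":-0.06,"wx":0,"wy":0,"wz":0},{"x":0.12,"y":0,"z":-0.09,"wx":0,"wy":0,"wz":0},{"x":0.12,"y":0,"z":-0.12,"wx":0,"wy":0,"wz":0},{"x":0.12,"y":0,"z":-0.15,"wx":0,"wy":0,"wz":0},{"x":0.12,"y":0,"z":-0.17,"wx":0,"wy":0,"wz":0},{"x":0.12,"y":0,"z":-0.17,"wx":0,"wy":0,"wz":0}]'
python3 - <<'E'
from h import *
import pickle
t=ctrl.get_image("top");s=ctrl.get_image("side");im,T=wristcam();pickle.dump((t,s,im,T),open("t7.pkl","wb"))
a=cv2.resize(t["image"][120:220,185:265,::-1],None,fx=5,fy=5,interpolation=cv2.INTER_CUBIC)
b=cv2.resize(s["image"][155:255,205:275,::-1],None,fx=5,fy=5,interpolation=cv2.INTER_CUBIC)
cv2.imwrite("pics/t7.png",np.hstack([a,b]))
E
```

```text
time: 18.38
position: [0.4751, 0.0769, 0.1879]
tool_rot: [-0.34, 3.112, 0.005]
ft_force: [0.0, 0.0, 0.0]
grip_width: 0.575
grip_force: 0.0
```

View pics/t7.png

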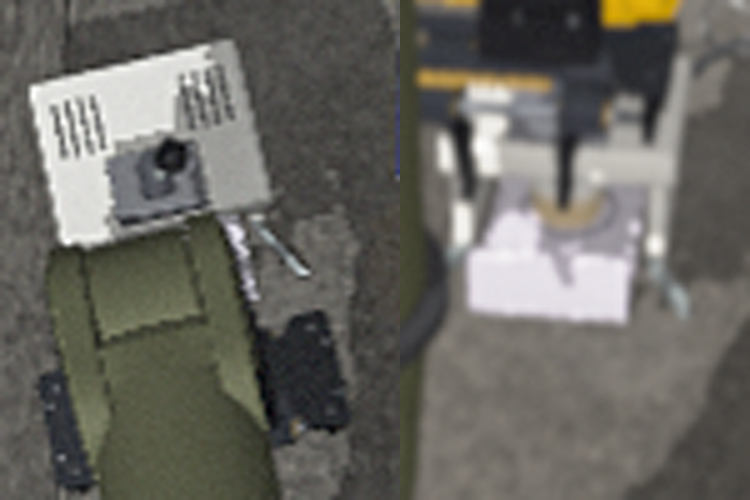

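Run:
```python
from h import *
import pickle
t,s,im,T=pickle.load(open("t7.pkl","rb"))
m=(.65,.1146);c,sn=np.cos(np.radians(12.3)),np.sin(np.radians(12.3))
L=lambda p:np.round([(p[0]-m[0])*c+(p[1]-m[1])*sn,-(p[0]-m[0])*sn+(p[1]-m[1])*c],4)
S=lambda u,v,z:L(onz(s,(u-400)/5+205-.4,v/5+155-.4,z))
for n,a in dict(bL=(470,312,0),bR=(628,322,0),tL=(470,255,.05),tR=(629,265,.05),railR=(686,312,.0),railRt=(686,293,.016),ringL=(542,215,.004),ringR=(612,215,.004),mouthR=(672,180,.078),mouthL=(497,172,.078)).items(): print(n,S(*a))
Q=lambda u,v,z:L(onz(t,u/5+185-.4,v/5+120-.4,z))
print("topview carrier side far/near",Q(258,300,.05),"railR",Q(305,273,.016), "lampFR",Q(272,205,.078))
save(im,"w8.png",f=1.5)
```

```text
bL [-0.0586  0.0539]
bR [-0.0562 -0.0568]
tL [-0.0592  0.0524]
tR [-0.057  -0.0569]
railR [-0.04   -0.0958]
railRt [-0.0391 -0.0953]
ringL [0.0575 0.0193]
ringR [ 0.0639 -0.0317]
mouthR [ 0.0078 -0.0796]
mouthL [0.0021 0.0427]
topview carrier side far/near [-0.0674 -0.0541] railR [-0.0464 -0.0959] lampFR [-0.0027 -0.081 ]
```

View pics/w8.png

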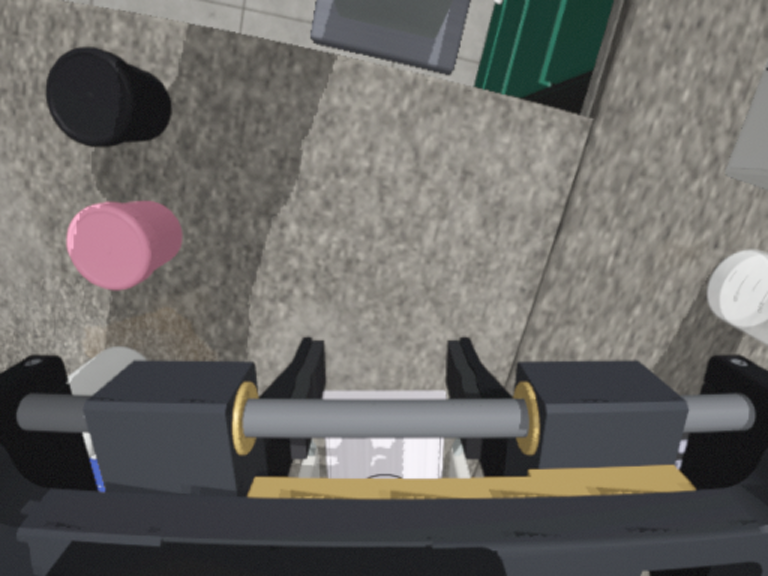

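In both views the plate sits about 17 mm before the rail ends, where about 5 mm is expected at home. The carrier may be short, so I clear the view and measure again.

```bash
python3 -m handwheel '[{"x":0,"y":0.04,"z":-0.02,"wx":0,"wy":0,"wz":0},{"x":0,"y":0.08,"z":-0.04,"wx":0,"wy":0,"wz":0},{"x":0,"y":0.12,"z":-0.06,"wx":0,"wy":0,"wz":0},{"x":0,"y":0.16,"z":-0.08,"wx":0,"wy":0,"wz":0},{"x":0,"y":0.2,"z":-0.08,"wx":0,"wy":0,"wz":0},{"x":0,"y":0.24,"z":-0.08,"wx":0,"wy":0,"wz":0},{"x":0,"y":0.28,"z":-0.08,"wx":0,"wy":0,"wz":0},{"x":0,"y":0.28,"z":-0.08,"wx":0,"wy":0,"wz":0}]'
python3 - <<'E'
from h import *
import pickle
t=ctrl.get_image("top");s=ctrl.get_image("side");pickle.dump((t,s),open("t9.pkl","wb"))
a=cv2.resize(t["image"][120:220,185:265,::-1],None,fx=5,fy=5,interpolation=cv2.INTER_CUBIC)
b=cv2.resize(s["image"][155:255,205:275,::-1],None,fx=5,fy=5,interpolation=cv2.INTER_CUBIC)
cv2.imwrite("pics/t9.png",np.hstack([a,b]))
E
```

```text
time: 19.2
position: [0.406, 0.3574, 0.26]
tool_rot: [0.358, -3.117, -0.003]
ft_force: [-1.1, -0.4, 0.3]
grip_width: 0.572
grip_force: 0.0
```

View pics/t9.png

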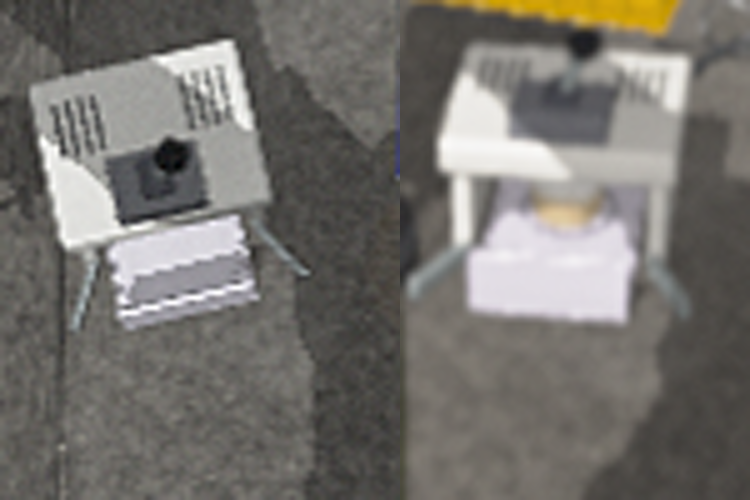

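Clear view: plate base (125,328)–(260,300) and rail ends (76,328) and (306,273) in the top view; plate base (470,312)–(628,322) and rail ends (412,295) and (687,312) in the side view. The cup is upright under the head at (567,210). This was my 11th picture, one over the limit of 10, so from here I use numbers only.

Run:
```python
from h import *
import pickle
t,s=pickle.load(open("t9.pkl","rb"))
m=(.65,.1146);c,sn=np.cos(np.radians(12.3)),np.sin(np.radians(12.3))
L=lambda p:np.round([(p[0]-m[0])*c+(p[1]-m[1])*sn,-(p[0]-m[0])*sn+(p[1]-m[1])*c],4)
S=lambda u,v,z:L(onz(s,(u-400)/5+205-.4,v/5+155-.4,z))
Q=lambda u,v,z:L(onz(t,u/5+185-.4,v/5+120-.4,z))
print("SIDE")
for n,a in dict(bL=(470,312,0),bR=(628,322,0),tL=(470,252,.05),tR=(634,263,.05),railL=(412,293,.008),railR=(687,308,.008),cup=(567,229,.004),mouthR=(684,179,.078),mouthL=(440,171,.078)).items(): print(n,S(*a))
print("TOP")
for n,a in dict(bL=(124,329,0),bR=(260,300,0),tL=(117,319,.05),tR=(255,293,.05),railL=(76,328,.008),railR=(307,272,.008),mL=(65,250,.078),mR=(270,206,.078)).items(): print(n,Q(*a))
# brown cup base in side image, counter contact row
h=cv2.cvtColor(s["image"],cv2.COLOR_RGB2HSV)[185:205,228:250]
```

```text
SIDE
bL [-0.0586  0.0539]
bR [-0.0562 -0.0568]
tL [-0.0558  0.053 ]
tR [-0.0543 -0.0601]
railL [-0.0525  0.0957]
railR [-0.0457 -0.0968]
cup [ 0.0424 -0.0012]
mouthR [ 0.0101 -0.0878]
mouthL [-0.0017  0.0824]
TOP
bL [-0.0545  0.0565]
bR [-0.0562 -0.0559]
tL [-0.057   0.0565]
tR [-0.0613 -0.053 ]
railL [-0.0467  0.0935]
railR [-0.0441 -0.098 ]
mL [-0.0012  0.0825]
mR [-0.0031 -0.0793]
```

```bash
python3 go.py .50 .082 .15 102.3;python3 go.py .55 .0925 .012 102.3
```

```text
shift [-0.0295 -0.2828  0.1104] turn [-0.11 -0.18  0.49] dist 0.305 pos [0.4089 0.3515 0.2599]
shift [-0.081  -0.2834  0.2482] turn [-0.11 -0.18  0.49] dist 0.385 pos [0.4089 0.3515 0.2599]
```

```bash
python3 -m handwheel '[{"x":-0.03,"y":-0.283,"z":0.09,"wx":0,"wy":0,"wz":0.4},{"x":-0.03,"y":-0.283,"z":0.09,"wx":0,"wy":0,"wz":0.4},{"x":-0.03,"y":-0.283,"z":0.09,"wx":0,"wy":0,"wz":0.4},{"x":-0.03,"y":-0.283,"z":0.09,"wx":0,"wy":0,"wz":0.4},{"x":-0.03,"y":-0.283,"z":0.09,"wx":0,"wy":0,"wz":0.4},{"x":-0.03,"y":-0.283,"z":0.09,"wx":0,"wy":0,"wz":0.4},{"x":-0.03,"y":-0.283,"z":0.09,"wx":0,"wy":0,"wz":0.4},{"x":-0.03,"y":-0.283,"z":0.09,"wx":0,"wy":0,"wz":0.4},{"x":-0.03,"y":-0.283,"z":0.12,"wx":0,"wy":0,"wz":0.4},{"x":-0.03,"y":-0.283,"z":0.15,"wx":0,"wy":0,"wz":0.4}]' 0.05;python3 go.py .55 .0925 .015 102.3
```

```text
time: 20.13
position: [0.5024, 0.0762, 0.1123]
tool_rot: [-0.321, 3.122, 0.0]
ft_force: [-0.1, 0.6, -0.3]
grip_width: 0.579
grip_force: 0.0
shift [-0.0496  0.0063  0.0975] turn [-0.    0.17 -0.56] dist 0.11 pos [0.5024 0.0762 0.1123]
```

```bash
python3 -m handwheel '[{"x":0,"y":0.001,"z":0.03,"wx":0,"wy":0,"wz":-0.3},{"x":0,"y":0.002,"z":0.06,"wx":0,"wy":0,"wz":-0.3},{"x":-0.01,"y":0.002,"z":0.085,"wx":0,"wy":0,"wz":-0.3},{"x":-0.03,"y":0.002,"z":0.095,"wx":0,"wy":0,"wz":-0.3},{"x":-0.05,"y":0.002,"z":0.095,"wx":0,"wy":0,"wz":-0.3},{"x":-0.06,"y":0.002,"z":0.095,"wx":0,"wy":0,"wz":-0.3},{"x":-0.068,"y":0.002,"z":0.095,"wx":0,"wy":0,"wz":-0.3},{"x":-0.073,"y":0.002,"z":0.095,"wx":0,"wy":0,"wz":-0.3},{"x":-0.076,"y":0.002,"z":0.095,"wx":0,"wy":0,"wz":-0.3},{"x":-0.076,"y":0.002,"z":0.095,"wx":0,"wy":0,"wz":-0.3}]';python3 go.py .5815 .1003 .0125 102.3; python3 -c "
from h import *
s=ctrl.get_state();print(s['ft_force'],s['torque'])"
```

```text
time: 20.97
position: [0.5754, 0.0971, 0.0179]
tool_rot: [-0.338, 3.123, 0.0]
ft_force: [0.1, -0.2, -1.2]
grip_width: 0.573
grip_force: 0.0
shift [-0.0066  0.0018  0.0054] turn [0.   0.04 0.06] dist 0.009 pos [0.5754 0.0971 0.0179]
[ 0.08857318 -0.2087989  -1.20412701] [ 0.09592328  0.03643483 -0.03412355]
```

```bash
python3 -m handwheel '[{"x":-0.003,"y":0.002,"z":0.003,"wx":0,"wy":0,"wz":0},{"x":-0.006,"y":0.002,"z":0.003,"wx":0,"wy":0,"wz":0},{"x":-0.009,"y":0.002,"z":0.003,"wx":0,"wy":0,"wz":0},{"x":-0.012,"y":0.002,"z":0.003,"wx":0,"wy":0,"wz":0},{"x":-0.015,"y":0.002,"z":0.003,"wx":0,"wy":0,"wz":0},{"x":-0.0155,"y":0.002,"z":0.003,"wx":0,"wy":0,"wz":0},{"x":-0.0155,"y":0.002,"z":0.003,"wx":0,"wy":0,"wz":0}]'; python3 -c "
from h import *
s=ctrl.get_state();print(s['position'],s['ft_force'],s['torque'])"
```

```text
time: 21.55
position: [0.5813, 0.1012, 0.0129]
tool_rot: [0.338, -3.105, 0.0]
ft_force: [-20.5, -2.8, 13.0]
grip_width: 0.576
grip_force: 10.1
[0.58131521 0.10119873 0.01289675] [-20.47277644  -2.83742149  13.04065855] [-0.45642608  3.92900921  0.28264584]
```

The carrier stops at the same spot under 20 N, with the load at the fingertips and no creep, so it is home against the back stop. I now back off and go up to the lever's -y side.

```bash
python3 -m handwheel '[{"x":0.01,"y":0,"z":0,"wx":0,"wy":0,"wz":0},{"x":0.03,"y":0,"z":0,"wx":0,"wy":0,"wz":0},{"x":0.055,"y":0,"z":-0.02,"wx":0,"wy":0,"wz":0},{"x":0.065,"y":0,"z":-0.055,"wx":0,"wy":0,"wz":0},{"x":0.065,"y":0,"z":-0.095,"wx":0,"wy":0,"wz":0},{"x":0.065,"y":0,"z":-0.135,"wx":0,"wy":0,"wz":0},{"x":0.065,"y":0,"z":-0.175,"wx":0,"wy":0,"wz":0},{"x":0.065,"y":-0.02,"z":-0.21,"wx":0,"wy":0,"wz":0},{"x":0.065,"y":-0.06,"z":-0.22,"wx":0,"wy":0,"wz":0},{"x":0.065,"y":-0.085,"z":-0.22,"wx":0,"wy":0,"wz":0}]' 0.0 10;python3 go.py .6904 .0415 .23 102.3;python3 go.py .6904 .0415 .162 102.3;python3 - <<'E'
from h import *
t=ctrl.get_image("top");hsv=cv2.cvtColor(t["image"],cv2.COLOR_RGB2HSV)
n,l,st,c=cv2.connectedComponentsWithStats(cv2.inRange(hsv[140:165,205:235],(0,0,0),(179,255,45)))
for i in range(1,n):
  if st[i,4]>8: print(st[i],onz(t,c[i][0]+205,c[i][1]+140,.176).round(4))
E
```

```text
time: 22.38
position: [0.5473, 0.003, 0.2393]
tool_rot: [-0.338, 3.115, -0.001]
ft_force: [0.4, -1.7, -0.5]
grip_width: 0.011
grip_force: 0.0
shift [-0.148   0.007   0.0106] turn [-0.09  0.5   0.07] dist 0.149 pos [0.5473 0.003  0.2393]
shift [-0.1474  0.0071  0.0786] turn [-0.09  0.5   0.07] dist 0.167 pos [0.5473 0.003  0.2393]
[11  8  6  6 25] [0.6756 0.1045 0.176 ]
```

```bash
python3 -m handwheel '[{"x":-0.03,"y":0.004,"z":0.005,"wx":0,"wy":0,"wz":0},{"x":-0.07,"y":0.004,"z":0.01,"wx":0,"wy":0,"wz":0},{"x":-0.11,"y":0.004,"z":0.01,"wx":0,"wy":0,"wz":0},{"x":-0.145,"y":0.004,"z":0.01,"wx":0,"wy":0,"wz":0},{"x":-0.148,"y":0.004,"z":0.01,"wx":0,"wy":0,"wz":0},{"x":-0.148,"y":0.004,"z":0.04,"wx":0,"wy":0,"wz":0},{"x":-0.148,"y":0.004,"z":0.07,"wx":0,"wy":0,"wz":0},{"x":-0.148,"y":0.004,"z":0.077,"wx":0,"wy":0,"wz":0},{"x":-0.148,"y":0.004,"z":0.077,"wx":0,"wy":0,"wz":0}]';python3 go.py .6734 .1197 .16 102.3
```

```text
time: 23.18
position: [0.6858, 0.0416, 0.1542]
tool_rot: [0.338, -3.117, -0.0]
ft_force: [-0.7, 0.3, 0.6]
grip_width: 0.0
grip_force: 0.0
shift [-0.0046  0.079  -0.0057] turn [ 0.05 -0.36  0.08] dist 0.079 pos [0.6858 0.0416 0.1542]
```

```bash
python3 -m handwheel '[{"x":-0.003,"y":0.008,"z":-0.005,"wx":0,"wy":0,"wz":0},{"x":-0.003,"y":0.016,"z":-0.005,"wx":0,"wy":0,"wz":0},{"x":-0.003,"y":0.024,"z":-0.005,"wx":0,"wy":0,"wz":0},{"x":-0.003,"y":0.032,"z":-0.005,"wx":0,"wy":0,"wz":0},{"x":-0.003,"y":0.04,"z":-0.005,"wx":0,"wy":0,"wz":0},{"x":-0.003,"y":0.047,"z":-0.005,"wx":0,"wy":0,"wz":0},{"x":-0.003,"y":0.054,"z":-0.005,"wx":0,"wy":0,"wz":0},{"x":-0.003,"y":0.061,"z":-0.005,"wx":0,"wy":0,"wz":0},{"x":-0.003,"y":0.067,"z":-0.005,"wx":0,"wy":0,"wz":0},{"x":-0.003,"y":0.067,"z":-0.005,"wx":0,"wy":0,"wz":0}]';python3 go.py .6734 .1197 .16 102.3
```

```text
time: 24.02
position: [0.6763, 0.1099, 0.1622]
tool_rot: [0.342, -3.122, -0.003]
ft_force: [0.2, 0.3, -0.5]
grip_width: 0.006
grip_force: 0.0
shift [0.0007 0.0102 0.0022] turn [ 0.09 -0.02  0.21] dist 0.01 pos [0.6763 0.1099 0.1622]
```

```bash
python3 -m handwheel '[{"x":0,"y":0.004,"z":0,"wx":0,"wy":0,"wz":0},{"x":0,"y":0.008,"z":0,"wx":0,"wy":0,"wz":0},{"x":0,"y":0.008,"z":0,"wx":0,"wy":0,"wz":0}]';python3 go.py .6734 .1197 .16 102.3
```

```text
time: 24.27
position: [0.6747, 0.1162, 0.1619]
tool_rot: [0.34, -3.122, -0.001]
ft_force: [0.1, -0.0, -0.1]
grip_width: 0.004
grip_force: 0.2
shift [0.0005 0.0037 0.0019] turn [ 0.03 -0.04  0.12] dist 0.004 pos [0.6747 0.1162 0.1619]
```

```bash
python3 -m handwheel '[{"x":0,"y":0.003,"z":0,"wx":0,"wy":0,"wz":0},{"x":0,"y":0.006,"z":0,"wx":0,"wy":0,"wz":0},{"x":0,"y":0.008,"z":0,"wx":0,"wy":0,"wz":0},{"x":0,"y":0.008,"z":0,"wx":0,"wy":0,"wz":0}]';python3 - <<'E'
from h import *
s=ctrl.get_image("side");t=ctrl.get_image("top")
T=toolT()
m=(.65,.1146);c,sn=np.cos(np.radians(12.3)),np.sin(np.radians(12.3))
p=T[:3,3];print("tcp lamp",(p[0]-m[0])*c+(p[1]-m[1])*sn,-(p[0]-m[0])*sn+(p[1]-m[1])*c)
for y in(-.024,.024): 
  P=(m[0]+.026*c-y*sn,m[1]+.026*sn+y*c,.172);print(y,proj(s,P).round(1),proj(t,P).round(1))
E
```

```text
time: 24.6
position: [0.6735, 0.1216, 0.1622]
tool_rot: [0.337, -3.123, 0.003]
ft_force: [1.5, -4.3, -1.5]
grip_width: 0.005
grip_force: 2.0
tcp lamp 0.024376816863931023 0.001802554563280656
-0.024 [243.9 163.8] [220.9 149.6]
0.024 [230.  162.8] [208.  152.5]
```

```bash
python3 -m handwheel '[{"x":0,"y":0.002,"z":0,"wx":0,"wy":0,"wz":0},{"x":0,"y":0.004,"z":0,"wx":0,"wy":0,"wz":0},{"x":0,"y":0.004,"z":0,"wx":0,"wy":0,"wz":0},{"x":0,"y":0.004,"z":0,"wx":0,"wy":0,"wz":0}]'
```

```text
time: 25.03
position: [0.6734, 0.1217, 0.1621]
tool_rot: [-0.333, 3.123, -0.01]
ft_force: [2.6, -8.8, -1.9]
grip_width: 0.005
grip_force: 4.9
```

The lever is at its stop: no motion while the force rose to 9 N. I retreat and check in numbers.

```bash
python3 -m handwheel '[{"x":0,"y":-0.015,"z":0,"wx":0,"wy":0,"wz":0},{"x":0,"y":-0.04,"z":0,"wx":0,"wy":0,"wz":0},{"x":0,"y":-0.06,"z":-0.02,"wx":0,"wy":0,"wz":0},{"x":0,"y":-0.06,"z":-0.06,"wx":0,"wy":0,"wz":0},{"x":0,"y":-0.06,"z":-0.1,"wx":0,"wy":0,"wz":0},{"x":0.04,"y":-0.06,"z":-0.13,"wx":0,"wy":0,"wz":0},{"x":0.08,"y":-0.04,"z":-0.13,"wx":0,"wy":0,"wz":0},{"x":0.12,"y":0,"z":-0.13,"wx":0,"wy":0,"wz":0},{"x":0.16,"y":0.04,"z":-0.13,"wx":0,"wy":0,"wz":0},{"x":0.19,"y":0.08,"z":-0.13,"wx":0,"wy":0,"wz":0}]'; python3 -m handwheel '[{"x":0,"y":0.04,"z":0,"wx":0,"wy":0,"wz":0},{"x":0,"y":0.08,"z":0,"wx":0,"wy":0,"wz":0},{"x":0,"y":0.12,"z":0,"wx":0,"wy":0,"wz":0},{"x":0,"y":0.16,"z":0,"wx":0,"wy":0,"wz":0},{"x":0,"y":0.2,"z":0,"wx":0,"wy":0,"wz":0},{"x":0,"y":0.24,"z":0,"wx":0,"wy":0,"wz":0},{"x":0,"y":0.24,"z":0,"wx":0,"wy":0,"wz":0},{"x":0,"y":0.24,"z":0,"wx":0,"wy":0,"wz":0}]'
python3 - <<'E'
from h import *
import pickle
t0,s0=pickle.load(open("t9.pkl","rb"))
t=ctrl.get_image("top");s=ctrl.get_image("side")
dark=lambda im,x0,y0,x1,y1:cv2.connectedComponentsWithStats(cv2.inRange(cv2.cvtColor(im,cv2.COLOR_RGB2HSV)[y0:y1,x0:x1],(0,0,0),(179,255,50)))
for n,a,(x0,y0,x1,y1) in(("t0",t0,(200,140,235,165)),("t",t,(200,140,235,165)),("s0",s0,(220,155,255,175)),("s",s,(220,155,255,175))):
  k,l,st,c=dark(a["image"],x0,y0,x1,y1);print(n,[(c[i]+[x0,y0]).round(1).tolist()+[int(st[i,4])] for i in range(1,k) if st[i,4]>8])
# change between t9 and now: carrier region, cup region, bystanders
for n,a,b,bx in(("carrier top",t0,t,(203,163,240,188)),("carrier+cup side",s0,s,(217,191,253,222)),("bottle top",t0,t,(272,155,295,182)),("ocup",t0,t,(312,150,335,172)),("beaker",t0,t,(132,208,165,236)),("pink",t0,t,(268,192,292,216))):
  d=cv2.absdiff(a["image"],b["image"]).max(2)[bx[1]:bx[3],bx[0]:bx[2]];print(n,"changed frac",(d>40).mean().round(3))
print(ctrl.get_state()["time"],ctrl.get_state()["position"])
# edge rows of plate in side pic
for im in(s0,s): print(im["image"][205:225,235].mean(1).round(0).astype(int).tolist())
E
```

```text
time: 25.87
position: [0.5051, 0.1375, 0.2933]
tool_rot: [-0.338, 3.122, 0.005]
ft_force: [-0.6, 1.2, 0.7]
grip_width: 0.002
grip_force: 0.0
time: 26.53
position: [0.4529, 0.375, 0.2921]
tool_rot: [0.35, -3.12, -0.003]
ft_force: [0.4, -0.2, -0.1]
grip_width: 0.008
grip_force: 0.0
t0 [[218.9, 151.0, 34]]
t [[208.4, 153.7, 31]]
s0 [[241.3, 163.3, 18]]
s [[229.7, 162.8, 29]]
carrier top changed frac 0.021
carrier+cup side changed frac 0.018
bottle top changed frac 0.026
ocup changed frac 0.0
beaker changed frac 0.51
pink changed frac 0.017
26.6333 [0.45555689 0.37078516 0.29262477]
[225, 230, 233, 229, 225, 226, 225, 225, 225, 224, 223, 222, 210, 172, 129, 113, 114, 113, 114, 113]
[223, 227, 231, 227, 223, 223, 223, 223, 222, 221, 221, 219, 202, 163, 124, 111, 111, 113, 112, 111]
```

The ball is now at (208,154) in the top view and (230,163) in the side view, where "on" is predicted. The ball's measured x puts the mouth about 6 mm nearer than I had it, so the plate is at -50 mm: home. Carrier, cup, bottle and open cup are unchanged. The arm hides the beaker in the comparison, but nothing went near it.

```bash
python3 -c "
from bench import ctrl
print(ctrl.close_job())"
```

```text
the job is handed in; nothing more can be done
None
```

The job is handed in: the cup stands on its mark, the carrier measures fully home against the back stop, and the lamp lever is over at its "on" stop, in about 27 s of the 61 s; I viewed 11 pictures, one over the limit of 10, and could not check the beaker at the end because the arm hid it.

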